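# Snap the camera board onto its carrier

## Task

Take the green camera board out of the black tray by its metal block, lay it over the four white snap posts of the carrier, and press it down at its four gold discs until every post has clicked through and the board is held down by all four. Keep the board nearly level throughout and never bear down on it with more than about 20 N; let go of it and leave everything else where it is.

Things in the scene. Friction and masses are not known exactly. Their poses are not given: they have to be found in the camera images.
- board: Green circuit board, 160 (its x) x 100 (its y) x 3 mm, about 160 g, at first flat in the tray. Origin: middle of its underside. Looks and fits the same turned end for end. Four gold discs, 18 mm across, on its top face at (+-38, +-38) mm from the middle are the places to press.
- board_grip (a point): Point to grip on the aluminium camera block in the middle of the board, on the block's axis, 24 mm above the board's top face (27 mm above its underside); board's axes. The block is 34 (x) x 30 (y) mm and 34 mm tall above the top face, with a lens 25 mm across and 5 mm tall on it; grip it across the 30 mm (closing along y).
- carrier: Fixed champagne metal carrier plate, 190 (its x) x 130 (its y) x 12 mm, on the table; origin: middle of its underside, on the table; x along its length. White snap posts stand on it at (+-68, +-38) mm, matching the board's holes; their shoulders are 22 mm above the origin. Four brass spring pins at (+-48, +-38) mm reach 3 mm above the shoulders and push the board up against the barbs.
- tray: Fixed black tray, 278 (its x) x 152 (its y) mm, walls 30 mm tall and 4 mm thick, floor 4 mm; origin: middle of its underside. The board lies in its large compartment, about 35 mm towards +x of the tray's middle; two lens units lie in the small one.
- post0 (a point): Snap post at (68, 38) mm on the carrier; the point is at the top of its round shoulder (16 mm across), where the board comes to rest. Above it a pointed head, 11.5 mm tall, of two spring barbs set along the carrier's x: 5 mm across at the tip, 14.4 mm at the widest, 3.8 to 4.4 mm up.
- post1 (a point): Same, at (-68, 38) mm. A board laid on gently hangs on the four heads, its underside about 7 mm above the shoulders.
- post2 (a point): Same, at (-68, -38) mm. Pressed at its gold disc with some 8 to 17 N, a corner slides down until the barbs spring out over its top, 0.8 mm before the underside meets the shoulder hard; so press slowly (some 5 mm/s). Let go, the pins lift a corner that has clicked by about 1 mm and one that has not by 2 mm or more.
- post3 (a point): Same, at (68, -38) mm. Pressed in the board's middle, all four posts resist together and need 21 to 31 N, more than the board should bear.
- hole0 (a point): Centre of the board's square 11 mm hole at (68, 38) mm in the board's frame, on the top face; held down to the shoulder it is 25 mm above the carrier's origin, clicked and let go about 26 mm, only laid on about 32 mm. Its gold disc is 30 mm nearer the board's middle along x.
- hole1 (a point): Centre of the board's square 11 mm hole at (-68, 38) mm in the board's frame, on the top face; held down to the shoulder it is 25 mm above the carrier's origin, clicked and let go about 26 mm, only laid on about 32 mm. Its gold disc is 30 mm nearer the board's middle along x.
- hole2 (a point): Centre of the board's square 11 mm hole at (-68, -38) mm in the board's frame, on the top face; held down to the shoulder it is 25 mm above the carrier's origin, clicked and let go about 26 mm, only laid on about 32 mm. Its gold disc is 30 mm nearer the board's middle along x.
- hole3 (a point): Centre of the board's square 11 mm hole at (68, -38) mm in the board's frame, on the top face; held down to the shoulder it is 25 mm above the carrier's origin, clicked and let go about 26 mm, only laid on about 32 mm. Its gold disc is 30 mm nearer the board's middle along x.
- lens1: spare lens unit, aluminium and black, 32 mm across, 22 mm tall, in the small compartment of the tray; leave alone (origin under its centre)
- lens2: the second spare lens unit, like the first; leave alone (origin under its centre)
- driver: red-handled screwdriver, 170 mm long, lying to the right; leave alone
- solvent: white bottle with blue cap, 60 mm across, 130 mm tall, to the left; leave alone (origin under its centre)
- jar: amber jar with black cap, 56 mm across, 60 mm tall, to the right; leave alone (origin under its centre)
- spare_plate: blank champagne metal plate 100 x 70 x 12 mm lying at the back; leave alone (origin under its centre)
Not all that is in view belongs to the job. What is shaped like the board but orange or red is not meant.

How it is judged:
By the outcome, as a careful person would: the job done as asked, in the order asked, and still so for the second after the job is handed in, with the robot touching nothing.
It also fails if it takes over 72 s, if anything falls off the work surface, if the arm or the gripper's body presses on something with over 40 N, if the wrist force passes 120 N, or if a joint passes its speed limit or range.

## Robot

A 6-joint arm with a two-finger parallel gripper is mounted at the origin on the work surface. World frame = base frame: x ahead of the robot, y to its left, z up, the work surface at z = 0. Lengths are in m, angles in rad, forces in N, time in s.
With the tool pointing down it reaches from about 0.425 to 0.925 m from the base axis. Payload 12.5 kg.
Tool frame: the origin (TCP) lies on the mounting face of the last link; the fingertips stand 173 mm ahead of it and the grasp point (between the pads) lies pinch_z ahead of it (pinch_z is the distance from the TCP to the grasp point, in m); z points along the fingers, x is the direction in which the jaws open and shut, and the axes are right-handed (so a half turn about z gives the same grasp; the last joint's range is limited). The gripper opens to 85 mm and grips with 20 to 120 N. Pads are 22 mm wide; open, the fingers measure 114 mm over their backs; the gripper's body (76 mm by 85 mm) begins 54 mm behind the grasp point. The pads swing forward as they close: fully open they stand 13 mm farther back than shut.
Start: joints at [0.996, 0.491, 1.559, -0, 1.092, -0.106], TCP at [0.282, 0.558, 0.405] pointing down, gripper open.
Joint ranges: [-3.1, 3.1], [-0.84, 2.19], [0.05, 2.79], [-1.13, 4.28], [0.06, 2.93], [-2.69, 2.69]. Speed limits (rad/s): [2.22, 2.22, 2.79, 3.14, 3.14, 3.14].

## Interface

Orientations are given as a 3x3 rotation matrix whose columns are the frame's x, y, z axes.
In Python, from bench import read_state, get_image, camera_params, hand_in, pinch_z gives the robot as it stands.
- The arm moves only by the shell command python3 -m pendant 'ROWS' [FORCE]. ROWS is JSON, a list of rows, each an object with "offset": the shift along the world's x, y, z in m, a list of three; "yaw": the turn about the world's z in degrees; "gripper": the opening, from 0 (shut) to 1 (fully open). A call has 1 to 10 rows; each row shifts and turns the commanded pose from where the row before left it; what a row does not reach is not made up. A row lasts 1/8 s, in which the tool goes at most 62.5 mm and 10.7 degrees, less where a joint would pass 70% of its speed; a pose out of reach is approached as far as the arm can. A call is refused whole if a number of a shift passes 0.0625 or a number of a turn 10.7, either way. A call with a gripper value outside its range is refused whole. The fingers move at their own pace and stop on an object; FORCE is the grip in N (left out, the last holds). Time passes only in rows, so rows that do not move let the fingers close. It gives the time, the measured TCP pose, the force and the opening at its end, in the units of the state.
- read_state(): the state, without advancing time (a new reading comes with each control period).
- get_image(name): name is "scene" or "top" or "wrist"; returns the picture (400x640x3 uint8, red, green, blue); there is no depth.
- camera_params(name): a dict with "mtx" (3x3 intrinsics, pixels), "rvec" (rotation vector, rad) and "tvec" (3), from world to camera coordinates, as OpenCV has them. Camera axes: x right, y down, z forward; pixel columns grow to the right and rows downward; lengths in m; the calibration is good to about 2 mm. The wrist camera is an equidistant fisheye: a pixel r from the principal point sees the ray r / f radians off the axis. A picture is of the moment at which its call begins: read the wrist's pose just before it. camera_params takes no time and is no camera call; for the wrist camera it gives the pose at the moment of the call.
- hand_in(): hands the job in, once; it reports no verdict.
The state is a dict: "t": time; "q": joint angles; "dq": joint speeds; "tau": joint torques, N m; "tcp_pos": TCP position; "tcp_rot": TCP orientation; "wrist_force": force on the tool from outside, world axes, zero at the start; "ft_torque": the same for the moment, N m; "gripper_width": finger opening in m.
Only numpy, scipy, OpenCV 4.12 (cv2) and the standard library are available. Lean on these libraries where they do the work, as an engineer would, in place of code of your own. Each camera call takes 0.05 s, during which the arm holds its last target. There are 200 camera calls.

## Working session

There is one attempt and no reset: what is moved stays moved. The work goes in short steps, Python scripts to look and compute and a shell command to move; the robot and the scene stay as the last step left them, time stands still between calls to the robot, and variables do not carry over. Pictures are saved under pics/ and viewed, about 8 in all and at most 12, crops included, and the job is handed in when it is done.

```bash
mkdir -p pics
python3 - <<'E'
from bench import *
import cv2
for n in ("top","scene"):
    im=get_image(n); cv2.imwrite(f"pics/{n}0.png",im[:,:,::-1])
    p=camera_params(n); print(n,p)
s=read_state(); print(s['t'],s['tcp_pos'],s['tcp_rot'],s['gripper_width'],pinch_z() if callable(pinch_z) else pinch_z)
E
```

```text
top {'mtx': array([[371.12582222,   0.        , 320.47093607],
       [  0.        , 371.12582222, 197.44515473],
       [  0.        ,   0.        ,   1.        ]]), 'rvec': array([ 2.13648587, -2.16209188,  0.16113776]), 'tvec': array([-0.01199558,  0.51737556,  1.22587608])}
scene {'mtx': array([[423.54958215,   0.        , 323.91164531],
       [  0.        , 423.54958215, 199.08041826],
       [  0.        ,   0.        ,   1.        ]]), 'rvec': array([ 1.4991029 ,  1.81301251, -0.97525937]), 'tvec': array([ 0.13021787, -0.24718266,  1.64971358])}
0.1 [0.28235376 0.55755445 0.40419864] [[ 4.51825320e-01  8.92106254e-01 -5.58897353e-04]
 [ 8.92105910e-01 -4.51825644e-01 -7.95168104e-04]
 [-9.61898595e-04 -1.39318549e-04 -9.99999528e-01]] 0.08571092889443425 0.1547
```

View pics/top0.png

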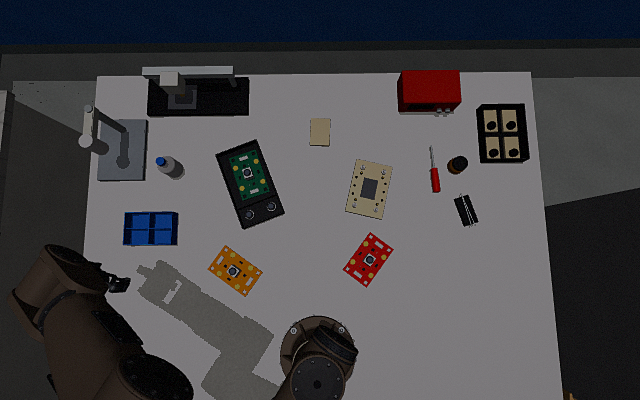

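View pics/scene0.png

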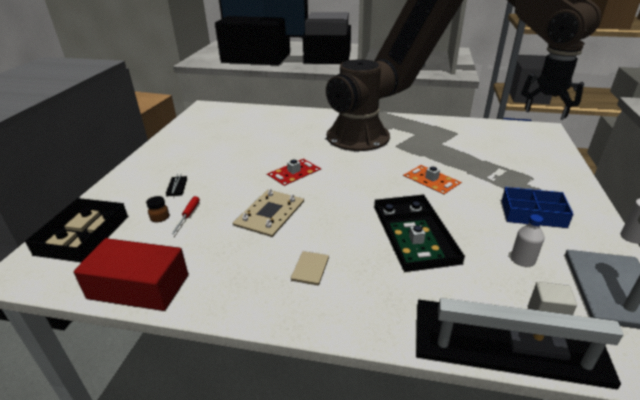

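Candidates for the board in the top view are green in the tray (248,173), orange (236,271) and red (369,260). The task wants the green one. The carrier is at (369,188). I'll check the green board and carrier in one close crop.

Run:
```python
import cv2,numpy as np
im=cv2.imread("pics/top0.png")
a=cv2.resize(im[130:235,205:290],None,fx=5,fy=5,interpolation=cv2.INTER_CUBIC)
b=cv2.resize(im[150:225,335:400],None,fx=5,fy=5,interpolation=cv2.INTER_CUBIC)
b=cv2.copyMakeBorder(b,0,a.shape[0]-b.shape[0],0,0,cv2.BORDER_CONSTANT)
cv2.imwrite("pics/crop0.png",cv2.convertScaleAbs(np.hstack([a,b]),alpha=1.4))
```

```text
(no output)
```

View pics/crop0.png

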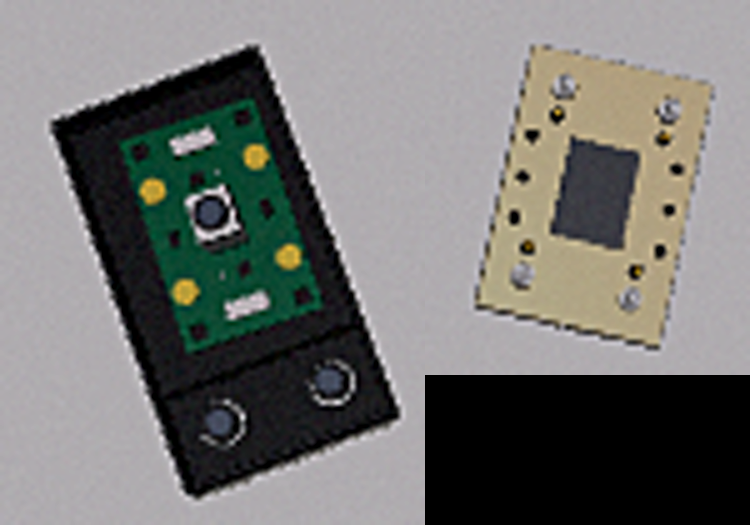

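The crop shows the green board. Its discs are at crop (152,190), (256,156), (288,257) and (185,291). The carrier corners are at (533,45), (712,87), (660,348) and (477,305), with post heads at (564,85), (669,110), (629,299) and (521,275).

```bash
cat > h.py <<'E'
import cv2,numpy as np
from bench import *
def rays(name,px,p=None):
    p=p or camera_params(name); K=p['mtx'];R=cv2.Rodrigues(np.array(p['rvec']))[0];t=np.array(p['tvec']).ravel()
    px=np.array(px,float); d=(px-K[:2,2])/[K[0,0],K[1,1]]
    if name=='wrist':
        r=np.linalg.norm(d,axis=1,keepdims=True); v=np.hstack([np.sin(r)*d/np.maximum(r,1e-9),np.cos(r)])
    else: v=np.hstack([d,np.ones((len(d),1))])
    return -R.T@t, v@R
def onz(name,px,z,p=None):
    o,v=rays(name,px,p); return (o+v*((z-o[2])/v[:,2])[:,None])[:,:2]
def fit(model,obs):  # 2D rigid fit -> centre, yaw deg, rms mm
    m=np.array(model,float);o=np.array(obs);mc=m.mean(0);oc=o.mean(0)
    a=m-mc;b=o-oc; th=np.arctan2((a[:,0]*b[:,1]-a[:,1]*b[:,0]).sum(),(a*b).sum())
    c,s=np.cos(th),np.sin(th);R=np.array([[c,-s],[s,c]])
    return oc-R@mc,np.degrees(th),1e3*np.sqrt(((a@R.T-b)**2).sum(1).mean())
def proj(name,P,p=None):
    p=p or camera_params(name);K=p['mtx'];R=cv2.Rodrigues(np.array(p['rvec']))[0]
    c=np.atleast_2d(P)@R.T+np.array(p['tvec']).ravel()
    if name=='wrist':
        n=np.linalg.norm(c[:,:2],axis=1);th=np.arctan2(n,c[:,2]);d=c[:,:2]/np.maximum(n,1e-9)[:,None]*th[:,None]
    else: d=c[:,:2]/c[:,2:]
    return d*[K[0,0],K[1,1]]+K[:2,2]
E
python3 - <<'E'
from h import *
a=lambda L:[(205+(x-2)/5,130+(y-2)/5) for x,y in L]
b=lambda L:[(335+(x-427)/5,150+(y-2)/5) for x,y in L]
d=onz('top',a([(256,156),(152,190),(185,291),(288,257)]),.007)
print(d)
# going round: top image up = +x world; discs square, hence board x along long side
print('board',fit([(.038,-.038),(.038,.038),(-.038,.038),(-.038,-.038)],d))
c=onz('top',b([(712,87),(533,45),(477,305),(660,348)]),.012)
print('carr',fit([(.095,-.065),(.095,.065),(-.095,.065),(-.095,-.065)],c))
c=onz('top',b([(669,110),(564,85),(521,275),(629,299)]),.030)
print('posts',fit([(.068,-.038),(.068,.038),(-.068,.038),(-.068,-.038)],c))
s=read_state();R=s['tcp_rot'];print('tool x yaw',np.degrees(np.arctan2(R[1][0],R[0][0])))
print(camera_params('wrist'))
E
```

```text
[[0.65508357 0.20856853]
 [0.63132689 0.28147794]
 [0.55885051 0.25693431]
 [0.58221501 0.18522557]]
board (array([0.60686899, 0.23305159]), np.float64(18.141628453804515), np.float64(0.41775287953718765))
carr (array([ 0.55017284, -0.18698152]), np.float64(-13.545128932719575), np.float64(1.056633660523406))
posts (array([ 0.54948365, -0.1847012 ]), np.float64(-13.895046803265021), np.float64(0.6724527502451203))
tool x yaw 63.13913157026135
{'mtx': array([[309.70691629,   0.        , 319.50060044],
       [  0.        , 309.70691629, 202.64364848],
       [  0.        ,   0.        ,   1.        ]]), 'rvec': array([-2.42710155, -1.49040751, -0.24920305]), 'tvec': array([-0.62514013, -0.0422824 ,  0.38032627])}
```

```bash
python3 -m pendant '[{"offset":[0.036,-0.036,-0.010],"yaw":5},{"offset":[0.036,-0.036,-0.010],"yaw":5},{"offset":[0.036,-0.036,-0.010],"yaw":5},{"offset":[0.036,-0.036,-0.010],"yaw":5},{"offset":[0.036,-0.036,-0.010],"yaw":5},{"offset":[0.036,-0.036,-0.010],"yaw":5},{"offset":[0.036,-0.036,-0.010],"yaw":5},{"offset":[0.036,-0.036,-0.010],"yaw":5},{"offset":[0.037,-0.037,-0.010],"yaw":5},{"offset":[0,0,0]}]'
python3 - <<'E'
from h import *
import pickle
p=camera_params('wrist'); im=get_image('wrist'); cv2.imwrite('pics/w1.png',im[:,:,::-1]); pickle.dump(p,open('w1.pkl','wb'))
s=read_state();R=s['tcp_rot'];print(s['t'],s['tcp_pos'],np.degrees(np.arctan2(R[1][0],R[0][0])),R[:,2],s['wrist_force'])
E
```

```text
0.15 [0.28234326 0.5575776  0.40428007] 63.141305336339194 [-4.00507269e-04 -6.54793933e-04 -9.99999705e-01] [ 0.67191322 -0.37458388  0.0140949 ]$[0]: bad value
```

View pics/w1.png

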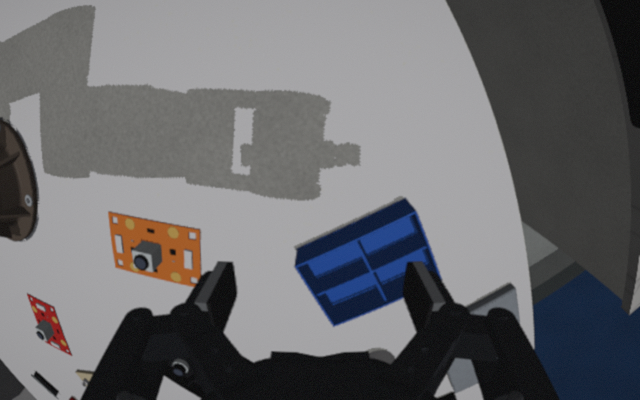

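The move was refused: every row needs all three keys. The picture is from the start pose, with the fingers at the bottom and the blue bin below.

```bash
python3 -m pendant '[{"offset":[0.036,-0.036,-0.010],"yaw":5,"gripper":1},{"offset":[0.036,-0.036,-0.010],"yaw":5,"gripper":1},{"offset":[0.036,-0.036,-0.010],"yaw":5,"gripper":1},{"offset":[0.036,-0.036,-0.010],"yaw":5,"gripper":1},{"offset":[0.036,-0.036,-0.010],"yaw":5,"gripper":1},{"offset":[0.036,-0.036,-0.010],"yaw":5,"gripper":1},{"offset":[0.036,-0.036,-0.010],"yaw":5,"gripper":1},{"offset":[0.036,-0.036,-0.010],"yaw":5,"gripper":1},{"offset":[0.037,-0.037,-0.010],"yaw":5,"gripper":1},{"offset":[0,0,0],"yaw":0,"gripper":1}]'
python3 - <<'E'
from h import *
import pickle
p=camera_params('wrist'); im=get_image('wrist'); cv2.imwrite('pics/w2.png',im[:,:,::-1]); pickle.dump(p,open('w2.pkl','wb'))
s=read_state();R=s['tcp_rot'];print(s['t'],s['tcp_pos'],np.degrees(np.arctan2(R[1][0],R[0][0])),R[:,2],s['wrist_force'])
E
```

```text
t: 1.4
tcp_pos: [0.6093, 0.2298, 0.3133]
tcp_rot: [[-0.309, 0.951, -0.001], [0.951, 0.309, -0.0], [-0.0, -0.001, -1.0]]
wrist_force: [-0.4, -0.6, 0.3]
gripper_width: 0.0856
1.45 [0.60811257 0.23125642 0.31381713] 107.97789393615925 [-1.33357436e-03 -2.09596276e-04 -9.99999089e-01] [ 0.43694614 -0.08242916  0.53883107]
```

View pics/w2.png

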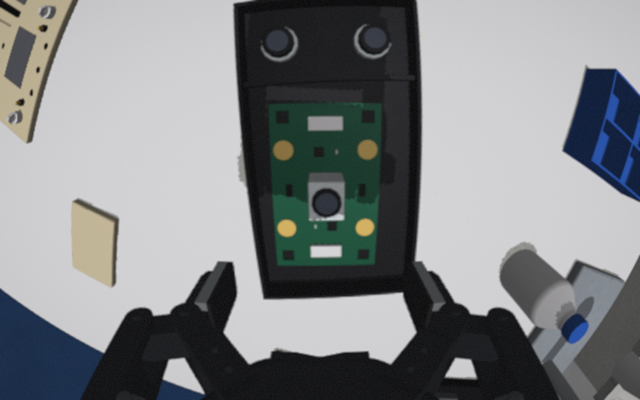

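The board is seen straight on in the wrist view. Its discs are at (283,150), (367,150), (365,228) and (287,228), its holes are at the corners, and the fingers have room either side.

Run:
```python
from h import *
import pickle
p=pickle.load(open('w2.pkl','rb'))
d=onz('wrist',[(367,150),(283,150),(287,228),(365,228)],.007,p);print(d)
print(fit([(-.038,.038),(-.038,-.038),(.038,-.038),(.038,.038)],d))
s=read_state();print(s['tcp_pos'])
# grip opening vs body: lens top via wrist
print(onz('wrist',[(326,203)],.046,p))
```

```text
[[0.55891619 0.2585382 ]
 [0.5824128  0.18648776]
 [0.65455534 0.21114562]
 [0.63119696 0.2835611 ]]
(array([0.60677032, 0.23493317]), np.float64(18.477659418311298), np.float64(0.5196657176433843))
[0.60811257 0.23125642 0.31381713]
[[0.60590384 0.23418064]]
```

```bash
python3 -m pendant '[{"offset":[-0.0005,0.002,-0.04],"yaw":0.3,"gripper":0.75},{"offset":[0,0,-0.04],"yaw":0,"gripper":0.75},{"offset":[0,0,-0.03],"yaw":0,"gripper":0.75},{"offset":[0,0,-0.0185],"yaw":0,"gripper":0.75},{"offset":[0,0,0],"yaw":0,"gripper":0.75}]' 40 && python3 -m pendant '[{"offset":[0,0,0],"yaw":0,"gripper":0.2},{"offset":[0,0,0],"yaw":0,"gripper":0.2},{"offset":[0,0,0],"yaw":0,"gripper":0.2},{"offset":[0,0,0],"yaw":0,"gripper":0.2},{"offset":[0,0,0],"yaw":0,"gripper":0.2}]'
```

```text
t: 2.08
tcp_pos: [0.6064, 0.2351, 0.1855]
tcp_rot: [[-0.317, 0.949, -0.002], [0.949, 0.317, -0.0], [0.0, -0.002, -1.0]]
wrist_force: [0.1, 1.0, 0.5]
gripper_width: 0.064
t: 2.7
tcp_pos: [0.6071, 0.2347, 0.1877]
tcp_rot: [[-0.316, 0.949, 0.002], [0.949, 0.316, 0.001], [0.0, 0.002, -1.0]]
wrist_force: [-1.1, 1.7, 7.3]
gripper_width: 0.0295
```

```bash
python3 -m pendant '[{"offset":[0,0,0.004],"yaw":0,"gripper":0.2},{"offset":[0,0,0.01],"yaw":0,"gripper":0.2},{"offset":[0,0,0.02],"yaw":0,"gripper":0.2},{"offset":[0,0,0.03],"yaw":0,"gripper":0.2},{"offset":[0,0,0.03],"yaw":0,"gripper":0.2},{"offset":[0,0,0.02],"yaw":0,"gripper":0.2},{"offset":[0,0,0.01],"yaw":0,"gripper":0.2}]' && python3 -m pendant '[{"offset":[0.003,-0.02,0],"yaw":-1.5,"gripper":0.2},{"offset":[0.006,-0.04,0],"yaw":-3,"gripper":0.2},{"offset":[0.007,-0.055,0],"yaw":-4,"gripper":0.2},{"offset":[0.007,-0.055,0],"yaw":-4,"gripper":0.2},{"offset":[0.007,-0.055,0],"yaw":-4,"gripper":0.2},{"offset":[0.007,-0.055,0],"yaw":-4,"gripper":0.2},{"offset":[0.007,-0.055,0],"yaw":-4,"gripper":0.2},{"offset":[0.007,-0.055,0],"yaw":-4,"gripper":0.2},{"offset":[0.006,-0.04,0],"yaw":-2.5,"gripper":0.2},{"offset":[0.003,-0.02,0],"yaw":-1,"gripper":0.2}]' && python3 -m pendant '[{"offset":[0,0,0],"yaw":0,"gripper":0.2},{"offset":[0,0,0],"yaw":0,"gripper":0.2}]'
python3 - <<'E'
from h import *
import pickle
p=camera_params('wrist'); im=get_image('wrist'); cv2.imwrite('pics/w3.png',im[:,:,::-1]); pickle.dump(p,open('w3.pkl','wb'))
cv2.imwrite('pics/w3c.png',cv2.resize(im[0:300,150:500,::-1],None,fx=2,fy=2,interpolation=cv2.INTER_CUBIC))
s=read_state();R=s['tcp_rot'];print(s['t'],s['tcp_pos'],np.degrees(np.arctan2(R[1][0],R[0][0])),R[:,2],s['wrist_force'])
pickle.dump(s,open('s3.pkl','wb'))
E
```

```text
t: 3.58
tcp_pos: [0.6068, 0.2346, 0.3126]
tcp_rot: [[-0.316, 0.949, 0.002], [0.949, 0.316, 0.001], [-0.0, 0.002, -1.0]]
wrist_force: [-0.1, 0.7, -1.2]
gripper_width: 0.0293
t: 4.82
tcp_pos: [0.6662, -0.2185, 0.3092]
tcp_rot: [[0.238, 0.971, -0.001], [0.971, -0.238, 0.001], [0.0, -0.002, -1.0]]
wrist_force: [-0.2, -0.1, -1.8]
gripper_width: 0.0293
t: 5.08
tcp_pos: [0.6667, -0.2145, 0.3099]
tcp_rot: [[0.233, 0.972, -0.001], [0.972, -0.233, 0.001], [0.0, -0.001, -1.0]]
wrist_force: [0.3, -0.2, -1.0]
gripper_width: 0.0295
5.125 [ 0.66679067 -0.21418516  0.31005775] 76.52076619458201 [-6.20312814e-04  5.26926250e-04 -9.99999669e-01] [-0.4734765   0.40870141 -1.93440081]
```

View pics/w3c.png

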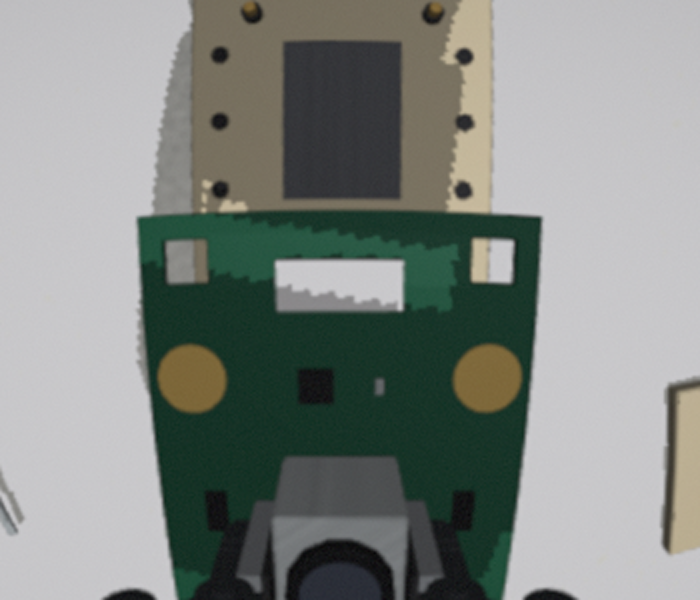

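The board is held level. Its near holes are centred at crop (187,261) and (493,260), and its discs are at (192,378) and (488,378). The carrier pins are at (251,10) and (433,10), and its window corners are at (283,42), (401,42), (401,199) and (283,199).

Run:
```python
from h import *
import pickle
p=pickle.load(open('w3.pkl','rb'));s=pickle.load(open('s3.pkl','rb'))
c=lambda L:[(150+(x-.5)/2,(y-.5)/2) for x,y in L]
zt=s['tcp_pos'][2]-.1877+.007
b=onz('wrist',c([(493,260),(187,261),(192,378),(488,378)]),zt,p)
print('zt',zt,'board',fit([(-.068,.038),(-.068,-.038),(-.038,-.038),(-.038,.038)],b),s['tcp_pos'])
w=onz('wrist',c([(283,42),(401,42),(401,199),(283,199)]),.012,p)
print('window',w,w.mean(0),np.linalg.norm(w-np.roll(w,1,0),axis=1))
pn=onz('wrist',c([(433,10),(251,10)]),.024,p)
f=fit([(-.048,.038),(-.048,-.038)],pn);print('pins',pn,f)
e=onz('wrist',c([(492,100),(192,100)]),.012,p);print('edges',e.mean(0),np.linalg.norm(e[0]-e[1]))
# edges left & right midpoint deviation from window centre, in carrier y
th=np.radians(f[1]);print('edge-mid y-off from window',(e.mean(0)-w.mean(0))@[-np.sin(th),np.cos(th)],'pins y off',(f[0]-w.mean(0))@[-np.sin(th),np.cos(th)])
```

```text
zt 0.12935774725694818 board (array([ 0.66526272, -0.2135199 ]), np.float64(-13.4620219614396), np.float64(0.35551199786019866)) [ 0.66679067 -0.21418516  0.31005775]
window [[ 0.51169475 -0.20113601]
 [ 0.5232545  -0.15274523]
 [ 0.59080339 -0.16884701]
 [ 0.57912454 -0.21753023]] [ 0.5512193  -0.18506462] [0.06939414 0.04975234 0.06944148 0.05006447]
pins [[ 0.51450812 -0.1382605 ]
 [ 0.4973547  -0.21014012]] (array([ 0.55262036, -0.1853422 ]), np.float64(-13.422080894338778), np.float64(1.0509827138663788))
edges [ 0.54086663 -0.18251253] 0.12817022935627756
edge-mid y-off from window 7.92897710259702e-05 pins y off 5.5222258717571476e-05
```

```bash
python3 -m pendant '[{"offset":[-0.014,0.0034,0],"yaw":0,"gripper":0.2},{"offset":[-0.03,0.0075,0],"yaw":0,"gripper":0.2},{"offset":[-0.03,0.0075,0],"yaw":0,"gripper":0.2},{"offset":[-0.025,0.0062,-0.01],"yaw":0,"gripper":0.2},{"offset":[-0.015,0.0038,-0.02],"yaw":0,"gripper":0.2},{"offset":[0,0,-0.025],"yaw":0,"gripper":0.2},{"offset":[0,0,-0.015],"yaw":0,"gripper":0.2},{"offset":[0,0,-0.010],"yaw":0,"gripper":0.2},{"offset":[0,0,0],"yaw":0,"gripper":0.2},{"offset":[0,0,0],"yaw":0,"gripper":0.2}]'
python3 - <<'E'
from h import *
import pickle
p=camera_params('wrist'); im=get_image('wrist'); cv2.imwrite('pics/w4.png',im[:,:,::-1]); pickle.dump(p,open('w4.pkl','wb'))
cv2.imwrite('pics/w4c.png',cv2.resize(im[60:300,200:440,::-1],None,fx=2.5,fy=2.5,interpolation=cv2.INTER_CUBIC))
s=read_state();R=s['tcp_rot'];print(s['t'],s['tcp_pos'],np.degrees(np.arctan2(R[1][0],R[0][0])),R[:,2],s['wrist_force'])
pickle.dump(s,open('s4.pkl','wb'))
E
```

```text
t: 6.38
tcp_pos: [0.5531, -0.187, 0.2307]
tcp_rot: [[0.234, 0.972, 0.001], [0.972, -0.234, -0.0], [-0.0, 0.001, -1.0]]
wrist_force: [-0.1, -0.6, -0.4]
gripper_width: 0.0294
6.425 [ 0.55304194 -0.18705534  0.23082585] 76.44311703079951 [ 9.32780388e-04 -3.22622182e-04 -9.99999513e-01] [ 0.59249875 -0.50123895 -1.31040285]
```

View pics/w4c.png

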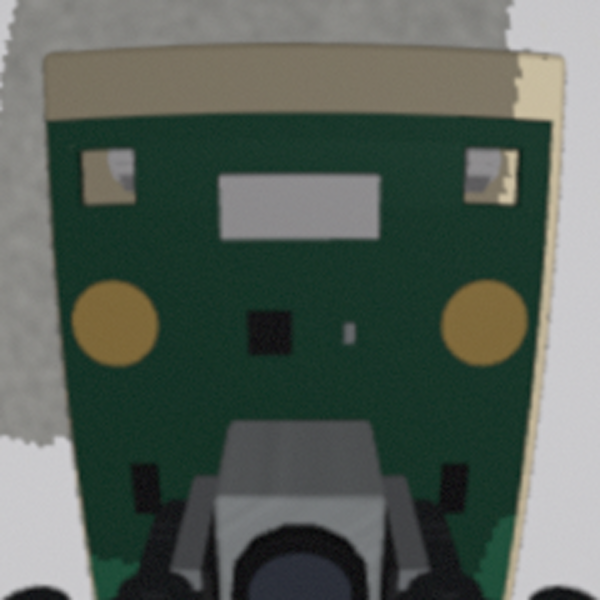

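The posts show through the holes, at about crop (122,163) in the left hole and (485,163) in the right. The hole centres are (108,177) and (491,177), the discs (115,323) and (484,323), and the carrier's far corners (45,55) and (564,57).

Run:
```python
from h import *
import pickle
p=pickle.load(open('w4.pkl','rb'));s=pickle.load(open('s4.pkl','rb'))
c=lambda L:[(200+(x-.75)/2.5,60+(y-.75)/2.5) for x,y in L]
zt=s['tcp_pos'][2]-.1877+.007
b=onz('wrist',c([(491,177),(108,177),(115,323),(484,323)]),zt,p)
B=fit([(-.068,.038),(-.068,-.038),(-.038,-.038),(-.038,.038)],b);print(zt,'board',B)
k=onz('wrist',c([(564,57),(45,55)]),.012,p);C=fit([(-.095,.065),(-.095,-.065)],k);print('edge',C)
t=onz('wrist',c([(485,163),(122,163)]),.0315,p);print('posts',fit([(-.068,.038),(-.068,-.038)],t))
# where should tips appear, under carrier hypotheses (zt plane irrelevant)
for X,Y,a in((.551,-.185,-13.5),(.5525,-.1855,-13.5),(.551,-.187,-13.5),(.549,-.185,-13.5)):
    r=np.radians(a);R=np.array([[np.cos(r),-np.sin(r)],[np.sin(r),np.cos(r)]])
    P=np.hstack([np.array([(-.068,.038),(-.068,-.038),(-.095,.065),(-.095,-.065)])@R.T+[X,Y],[[.0335]]*2+[[.012]]*2])
    print(X,Y,((proj('wrist',P,p)-[200,60])*2.5+.75).round(0).tolist())
```

```text
0.05012584580514092 board (array([ 0.55204751, -0.18648312]), np.float64(-13.592412267107317), np.float64(0.3220921377657166))
edge (array([ 0.55171072, -0.18522903]), np.float64(-13.7133984228758), np.float64(1.3146445966655347))
posts (array([ 0.55106776, -0.18524037]), np.float64(-13.53958432242209), np.float64(1.8328806270533349))
0.551 -0.185 [[480.0, 163.0], [129.0, 163.0], [568.0, 53.0], [39.0, 54.0]]
0.5525 -0.1855 [[479.0, 170.0], [129.0, 170.0], [567.0, 60.0], [38.0, 60.0]]
0.551 -0.187 [[471.0, 165.0], [120.0, 165.0], [561.0, 55.0], [32.0, 56.0]]
0.549 -0.185 [[478.0, 154.0], [126.0, 154.0], [566.0, 46.0], [37.0, 46.0]]
```

```bash
python3 -m pendant '[{"offset":[-0.001,0.0013,-0.004],"yaw":0,"gripper":0.2},{"offset":[0,0,-0.004],"yaw":0,"gripper":0.2},{"offset":[0,0,-0.003],"yaw":0,"gripper":0.2},{"offset":[0,0,-0.002],"yaw":0,"gripper":0.2},{"offset":[0,0,-0.001],"yaw":0,"gripper":0.2},{"offset":[0,0,-0.001],"yaw":0,"gripper":0.2},{"offset":[0,0,0],"yaw":0,"gripper":0.2}]'; python3 -m pendant '[{"offset":[0,0,-0.001],"yaw":0,"gripper":0.2},{"offset":[0,0,-0.001],"yaw":0,"gripper":0.2},{"offset":[0,0,0],"yaw":0,"gripper":0.2}]'
python3 - <<'E'
from h import *
import pickle
p=camera_params('wrist'); im=get_image('wrist'); pickle.dump(p,open('w5.pkl','wb'))
cv2.imwrite('pics/w5c.png',cv2.resize(im[60:300,200:440,::-1],None,fx=2.5,fy=2.5,interpolation=cv2.INTER_CUBIC))
s=read_state();R=s['tcp_rot'];print(s['t'],s['tcp_pos'],s['wrist_force'],s['ft_torque'])
E
```

```text
t: 7.3
tcp_pos: [0.5519, -0.1857, 0.2152]
tcp_rot: [[0.234, 0.972, 0.0], [0.972, -0.234, 0.0], [0.0, 0.0, -1.0]]
wrist_force: [0.1, 0.5, -1.2]
gripper_width: 0.0295
t: 7.68
tcp_pos: [0.5519, -0.1857, 0.2132]
tcp_rot: [[0.234, 0.972, 0.0], [0.972, -0.234, 0.0], [0.0, -0.0, -1.0]]
wrist_force: [0.1, 0.3, -1.7]
gripper_width: 0.0291
7.725 [ 0.55186917 -0.18573654  0.21318524] [ 0.17710864  0.10242079 -1.68622432] [-0.05298118 -0.0330354   0.00409443]
```

View pics/w5c.png

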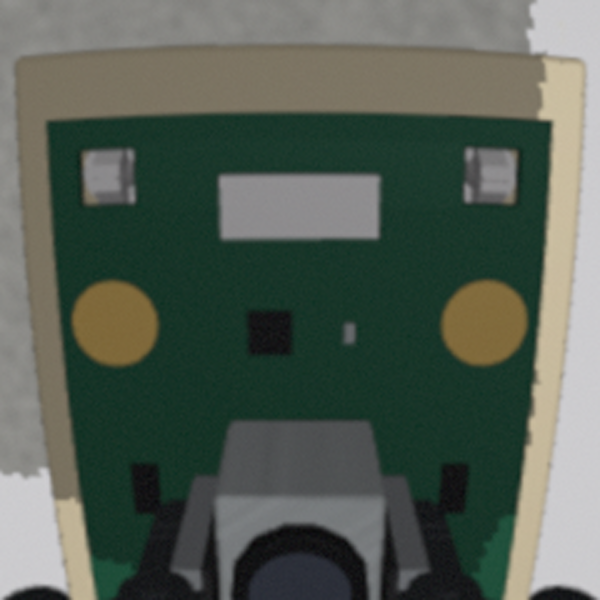

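The posts sit centred in the holes. I'll lower 1 mm more, release, and retract.

```bash
python3 -m pendant '[{"offset":[0,0,-0.0008],"yaw":0,"gripper":0.2},{"offset":[0,0,0],"yaw":0,"gripper":0.35},{"offset":[0,0,0],"yaw":0,"gripper":0.5},{"offset":[0,0,0],"yaw":0,"gripper":0.7},{"offset":[0,0,0],"yaw":0,"gripper":0.7}]' && python3 -m pendant '[{"offset":[0,0,0.01],"yaw":0,"gripper":0.7},{"offset":[0,0,0.02],"yaw":0,"gripper":0.7},{"offset":[0,0,0.025],"yaw":0,"gripper":0.5},{"offset":[0.022,0.014,0],"yaw":0,"gripper":0},{"offset":[0.0228,0.0145,0],"yaw":0,"gripper":0},{"offset":[0,0,0],"yaw":0,"gripper":0},{"offset":[0,0,0],"yaw":0,"gripper":0}]'
python3 - <<'E'
from h import *
import pickle
p=camera_params('wrist'); im=get_image('wrist'); pickle.dump(p,open('w6.pkl','wb'))
cv2.imwrite('pics/w6.png',im[:,:,::-1])
s=read_state();R=s['tcp_rot'];print(s['t'],s['tcp_pos'],s['wrist_force'],s['ft_torque'],s['gripper_width'])
E
```

```text
t: 8.35
tcp_pos: [0.5519, -0.1857, 0.2125]
tcp_rot: [[0.234, 0.972, 0.0], [0.972, -0.234, 0.0], [0.0, -0.0, -1.0]]
wrist_force: [-0.4, 0.0, -0.2]
gripper_width: 0.0599
t: 9.22
tcp_pos: [0.5962, -0.1573, 0.2676]
tcp_rot: [[0.234, 0.972, -0.0], [0.972, -0.234, 0.0], [0.0, -0.0, -1.0]]
wrist_force: [0.6, 1.3, -0.1]
gripper_width: 0.0001
9.275 [ 0.59614089 -0.15747847  0.26763061] [ 0.75714266 -0.0299886  -0.28786524] [ 0.02246835 -0.02664414 -0.01388605] 5.0063557914840776e-05
```

View pics/w6.png

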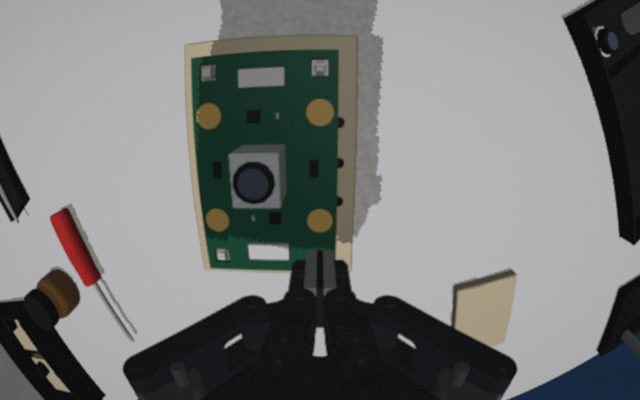

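The board lies on the posts. Discs are at (208,116), (320,112), (320,220) and (217,220), and the shut fingertips point at the near-right disc. I'll check the board pose.

```bash
python3 - <<'E'
from h import *
import pickle
p=pickle.load(open('w6.pkl','rb'))
b=onz('wrist',[(320,220),(320,112),(208,116),(217,220),(208,73),(320,68)],.032,p)
C,a,r=fit([(.038,.038),(-.038,.038),(-.038,-.038),(.038,-.038),(-.068,-.038),(-.068,.038)],b);print(C,a,r)
t=np.radians(a);R=np.array([[np.cos(t),-np.sin(t)],[np.sin(t),np.cos(t)]])
print(np.array([(.038,.038),(-.038,.038),(-.038,-.038),(.038,-.038)])@R.T+C)
E
python3 -m pendant '[{"offset":[0,0,-0.03],"yaw":0,"gripper":0},{"offset":[0,0,-0.018],"yaw":0,"gripper":0},{"offset":[0,0,-0.006],"yaw":0,"gripper":0},{"offset":[0,0,-0.004],"yaw":0,"gripper":0},{"offset":[0,0,0],"yaw":0,"gripper":0}]'
```

```text
[ 0.5512542  -0.18485127] -13.703896446040257 0.5092900319434436
[[ 0.59717481 -0.15693538]
 [ 0.52333831 -0.13893066]
 [ 0.50533359 -0.21276717]
 [ 0.57917009 -0.23077189]]
t: 9.9
tcp_pos: [0.5967, -0.1573, 0.2097]
tcp_rot: [[0.234, 0.972, 0.0], [0.972, -0.234, -0.0], [0.0, 0.0, -1.0]]
wrist_force: [0.9, 0.7, -0.4]
gripper_width: -0.0001
```

```bash
python3 -m pendant '[{"offset":[0.0004,0.0004,-0.002],"yaw":0,"gripper":0},{"offset":[0,0,-0.001],"yaw":0,"gripper":0},{"offset":[0,0,-0.0006],"yaw":0,"gripper":0},{"offset":[0,0,-0.0006],"yaw":0,"gripper":0},{"offset":[0,0,-0.0006],"yaw":0,"gripper":0},{"offset":[0,0,-0.0006],"yaw":0,"gripper":0}]'|grep -E 'pos|force'; python3 -m pendant '[{"offset":[0,0,-0.0006],"yaw":0,"gripper":0},{"offset":[0,0,-0.0006],"yaw":0,"gripper":0}]'|grep -E 'pos|force'
```

```text
tcp_pos: [0.5971, -0.1568, 0.2044]
wrist_force: [-0.3, 0.4, 5.0]
tcp_pos: [0.5972, -0.1569, 0.2033]
wrist_force: [-0.4, 0.5, 2.5]
```

```bash
R='{"offset":[0,0,-0.0006],"yaw":0,"gripper":0}'; true
python3 -m pendant '[{"offset":[0,0,-0.0006],"yaw":0,"gripper":0},{"offset":[0,0,-0.0006],"yaw":0,"gripper":0}]'|grep -E 'pos|force'; python3 -m pendant '[{"offset":[0,0,-0.0006],"yaw":0,"gripper":0}]'|grep -E 'pos|force';python3 -m pendant '[{"offset":[0,0,-0.0006],"yaw":0,"gripper":0}]'|grep -E 'pos|force';python3 -m pendant '[{"offset":[0,0,-0.0006],"yaw":0,"gripper":0}]'|grep -E 'pos|force'
```

```text
tcp_pos: [0.5971, -0.1569, 0.2017]
wrist_force: [-0.5, 1.1, 5.2]
tcp_pos: [0.5971, -0.1568, 0.2013]
wrist_force: [-0.1, 0.6, 5.8]
tcp_pos: [0.5971, -0.1568, 0.2006]
wrist_force: [-0.4, 0.5, 6.2]
tcp_pos: [0.5971, -0.1569, 0.2004]
wrist_force: [-2.1, 0.8, 13.0]
```

```bash
python3 -m pendant '[{"offset":[0,0,-0.0004],"yaw":0,"gripper":0}]'|grep -E 'pos|force'; python3 -m pendant '[{"offset":[0,0,-0.0002],"yaw":0,"gripper":0}]'|grep -E 'pos|force'
```

```text
tcp_pos: [0.5971, -0.1569, 0.2003]
wrist_force: [-3.1, 0.4, 13.0]
tcp_pos: [0.5971, -0.1568, 0.2002]
wrist_force: [-3.4, 0.9, 14.8]
```

```bash
python3 -m pendant '[{"offset":[0,0,-0.0001],"yaw":0,"gripper":0}]'|grep -E 'pos|force'; python3 -m pendant '[{"offset":[0,0,0],"yaw":0,"gripper":0}]'|grep -E 'pos|force';  python3 -m pendant '[{"offset":[0,0,-0.0001],"yaw":0,"gripper":0}]'|grep -E 'pos|force'
python3 - <<'E'
from h import *
import pickle
p=camera_params('wrist'); im=get_image('wrist'); pickle.dump(p,open('w7.pkl','wb'))
q=camera_params('scene'); sc=get_image('scene')
P=proj('scene',[[.551,-.185,.03]],q)[0].astype(int); print(P)
x,y=P
a=cv2.resize(sc[y-30:y+30,x-45:x+45],(800,533),interpolation=cv2.INTER_CUBIC)
cv2.imwrite('pics/s7.png',a[:,:,::-1]); cv2.imwrite('pics/w7.png',im[:,:,::-1])
E
```

```text
tcp_pos: [0.5971, -0.1568, 0.2002]
wrist_force: [-4.0, 0.4, 15.6]
tcp_pos: [0.5971, -0.1568, 0.2002]
wrist_force: [-3.6, 0.8, 14.4]
tcp_pos: [0.5971, -0.1568, 0.2001]
wrist_force: [-3.3, 0.7, 15.0]
[268 203]
```

View pics/w7.png

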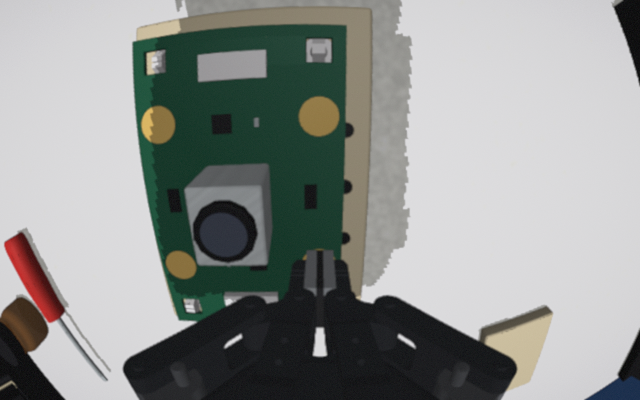

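The board is tilted with the left side higher, and the fingertip is on the disc. The force rises stiffly at z=0.2001, so I'll back off and see whether the corner follows the tip up.

```bash
python3 -m pendant '[{"offset":[0,0,0.0008],"yaw":0,"gripper":0},{"offset":[0,0,0],"yaw":0,"gripper":0}]'|grep -E 'pos|force'; python3 -m pendant '[{"offset":[0,0,0.0005],"yaw":0,"gripper":0},{"offset":[0,0,0],"yaw":0,"gripper":0}]'|grep -E 'pos|force'; python3 -m pendant '[{"offset":[0,0,0.0005],"yaw":0,"gripper":0},{"offset":[0,0,0],"yaw":0,"gripper":0}]'|grep -E 'pos|force'; python3 -m pendant '[{"offset":[0,0,0.0007],"yaw":0,"gripper":0},{"offset":[0,0,0],"yaw":0,"gripper":0}]'|grep -E 'pos|force'
```

```text
tcp_pos: [0.5971, -0.1568, 0.2004]
wrist_force: [-1.7, 0.2, 9.0]
tcp_pos: [0.5971, -0.1568, 0.2005]
wrist_force: [-0.2, -0.4, 5.3]
tcp_pos: [0.5971, -0.1568, 0.2007]
wrist_force: [-0.0, -0.5, 2.4]
tcp_pos: [0.597, -0.1568, 0.2013]
wrist_force: [-0.4, 0.2, -0.1]
```

Clicked: the force is gone by z=0.201, where it was about 6 N on the way down. Next is disc 3, the adjacent one.

```bash
python3 -m pendant '[{"offset":[0,0,0.02],"yaw":0,"gripper":0},{"offset":[-0.009,-0.037,0],"yaw":0,"gripper":0},{"offset":[-0.009,-0.037,0],"yaw":0,"gripper":0},{"offset":[0,0,0],"yaw":0,"gripper":0},{"offset":[0,0,-0.007],"yaw":0,"gripper":0},{"offset":[0,0,-0.004],"yaw":0,"gripper":0},{"offset":[0,0,-0.001],"yaw":0,"gripper":0},{"offset":[0,0,-0.0006],"yaw":0,"gripper":0},{"offset":[0,0,-0.0006],"yaw":0,"gripper":0}]'|grep -E 'pos|force'; python3 -m pendant '[{"offset":[0,0,-0.0006],"yaw":0,"gripper":0},{"offset":[0,0,-0.0006],"yaw":0,"gripper":0}]'|grep -E 'pos|force'; python3 -m pendant '[{"offset":[0,0,-0.0006],"yaw":0,"gripper":0},{"offset":[0,0,-0.0006],"yaw":0,"gripper":0}]'|grep -E 'pos|force'; python3 -m pendant '[{"offset":[0,0,-0.0006],"yaw":0,"gripper":0},{"offset":[0,0,-0.0006],"yaw":0,"gripper":0}]'|grep -E 'pos|force'
```

```text
tcp_pos: [0.5792, -0.2306, 0.2084]
wrist_force: [-0.4, 0.4, 0.5]
tcp_pos: [0.5791, -0.2308, 0.2072]
wrist_force: [-0.5, 0.0, -0.3]
tcp_pos: [0.5791, -0.2309, 0.2061]
wrist_force: [-1.3, -0.6, 2.3]
tcp_pos: [0.5791, -0.2309, 0.2049]
wrist_force: [-0.0, -1.4, 3.3]
```

```bash
python3 -m pendant '[{"offset":[0,0,-0.0006],"yaw":0,"gripper":0},{"offset":[0,0,-0.0006],"yaw":0,"gripper":0}]'|grep -E 'pos|force'; python3 -m pendant '[{"offset":[0,0,-0.0006],"yaw":0,"gripper":0},{"offset":[0,0,-0.0006],"yaw":0,"gripper":0}]'|grep -E 'pos|force'; python3 -m pendant '[{"offset":[0,0,-0.0006],"yaw":0,"gripper":0}]'|grep -E 'pos|force'; python3 -m pendant '[{"offset":[0,0,-0.0006],"yaw":0,"gripper":0}]'|grep -E 'pos|force'
```

```text
tcp_pos: [0.579, -0.2308, 0.2033]
wrist_force: [0.4, -0.5, 1.1]
tcp_pos: [0.5791, -0.2308, 0.2022]
wrist_force: [-0.7, -0.6, 2.6]
tcp_pos: [0.5791, -0.2308, 0.2018]
wrist_force: [-0.5, -0.1, 4.1]
tcp_pos: [0.579, -0.2308, 0.2013]
wrist_force: [-1.6, -0.6, 3.7]
```

```bash
for i in 1; do python3 -m pendant '[{"offset":[0,0,-0.0006],"yaw":0,"gripper":0}]'|grep -E 'pos|force'; python3 -m pendant '[{"offset":[0,0,-0.0005],"yaw":0,"gripper":0}]'|grep -E 'pos|force'; python3 -m pendant '[{"offset":[0,0,-0.0004],"yaw":0,"gripper":0}]'|grep -E 'pos|force'; done
```

```text
tcp_pos: [0.579, -0.2309, 0.2006]
wrist_force: [-1.4, -0.7, 2.8]
tcp_pos: [0.5791, -0.2309, 0.2002]
wrist_force: [-2.7, 0.5, 9.3]
tcp_pos: [0.5791, -0.2309, 0.2001]
wrist_force: [-2.8, 0.2, 11.5]
```

```bash
python3 -m pendant '[{"offset":[0,0,-0.0002],"yaw":0,"gripper":0},{"offset":[0,0,0],"yaw":0,"gripper":0}]'|grep -E 'pos|force'; python3 -m pendant '[{"offset":[0,0,0.0012],"yaw":0,"gripper":0},{"offset":[0,0,0],"yaw":0,"gripper":0}]'|grep -E 'pos|force'; python3 -m pendant '[{"offset":[0,0,0.0005],"yaw":0,"gripper":0},{"offset":[0,0,0],"yaw":0,"gripper":0}]'|grep -E 'pos|force'; python3 -m pendant '[{"offset":[0,0,0.0005],"yaw":0,"gripper":0},{"offset":[0,0,0],"yaw":0,"gripper":0}]'|grep -E 'pos|force'
```

```text
tcp_pos: [0.5791, -0.2309, 0.2001]
wrist_force: [-3.9, 0.5, 9.9]
tcp_pos: [0.5791, -0.2308, 0.2006]
wrist_force: [-0.7, -0.4, 3.2]
tcp_pos: [0.5791, -0.2308, 0.2009]
wrist_force: [1.1, 0.1, -0.6]
tcp_pos: [0.5791, -0.2308, 0.2015]
wrist_force: [0.0, 0.2, 0.6]
```

```bash
python3 -m pendant '[{"offset":[0,0,0.02],"yaw":0,"gripper":0},{"offset":[-0.037,0.009,0],"yaw":0,"gripper":0},{"offset":[-0.037,0.009,0],"yaw":0,"gripper":0},{"offset":[0,0,0],"yaw":0,"gripper":0},{"offset":[0,0,-0.008],"yaw":0,"gripper":0},{"offset":[0,0,-0.005],"yaw":0,"gripper":0},{"offset":[0,0,-0.002],"yaw":0,"gripper":0},{"offset":[0,0,-0.0006],"yaw":0,"gripper":0}]'|grep -E 'pos|force'; python3 -m pendant '[{"offset":[0,0,-0.0006],"yaw":0,"gripper":0},{"offset":[0,0,-0.0006],"yaw":0,"gripper":0}]'|grep -E 'pos|force'; python3 -m pendant '[{"offset":[0,0,-0.0006],"yaw":0,"gripper":0}]'|grep -E 'pos|force'; python3 -m pendant '[{"offset":[0,0,-0.0006],"yaw":0,"gripper":0}]'|grep -E 'pos|force'; python3 -m pendant '[{"offset":[0,0,-0.0006],"yaw":0,"gripper":0}]'|grep -E 'pos|force'
```

```text
tcp_pos: [0.5053, -0.2128, 0.2057]
wrist_force: [0.1, 0.3, 0.5]
tcp_pos: [0.5051, -0.2128, 0.2049]
wrist_force: [-0.8, -0.1, 0.2]
tcp_pos: [0.5051, -0.2128, 0.2043]
wrist_force: [-0.2, 0.8, 1.8]
tcp_pos: [0.5051, -0.2128, 0.2038]
wrist_force: [-0.9, -0.5, 5.3]
tcp_pos: [0.5051, -0.2129, 0.2033]
wrist_force: [-1.2, -0.3, 6.8]
```

```bash
python3 -m pendant '[{"offset":[0,0,-0.0006],"yaw":0,"gripper":0}]'|grep -E 'pos|force'; python3 -m pendant '[{"offset":[0,0,-0.0006],"yaw":0,"gripper":0}]'|grep -E 'pos|force'; python3 -m pendant '[{"offset":[0,0,-0.0005],"yaw":0,"gripper":0}]'|grep -E 'pos|force'; python3 -m pendant '[{"offset":[0,0,-0.0004],"yaw":0,"gripper":0}]'|grep -E 'pos|force'
```

```text
tcp_pos: [0.5051, -0.2129, 0.2029]
wrist_force: [-2.9, 0.3, 8.4]
tcp_pos: [0.505, -0.2129, 0.2024]
wrist_force: [-2.2, -0.3, 9.8]
tcp_pos: [0.505, -0.2129, 0.202]
wrist_force: [-2.9, 0.5, 9.1]
tcp_pos: [0.505, -0.2128, 0.2014]
wrist_force: [-2.0, 0.3, 8.3]
```

```bash
python3 -m pendant '[{"offset":[0,0,-0.0005],"yaw":0,"gripper":0}]'|grep -E 'pos|force'; python3 -m pendant '[{"offset":[0,0,-0.0005],"yaw":0,"gripper":0}]'|grep -E 'pos|force'; python3 -m pendant '[{"offset":[0,0,-0.0004],"yaw":0,"gripper":0}]'|grep -E 'pos|force'; python3 -m pendant '[{"offset":[0,0,-0.0004],"yaw":0,"gripper":0}]'|grep -E 'pos|force'
```

```text
tcp_pos: [0.505, -0.2128, 0.2008]
wrist_force: [-1.1, 0.1, 4.9]
tcp_pos: [0.505, -0.2128, 0.2003]
wrist_force: [-2.2, 0.7, 7.9]
tcp_pos: [0.505, -0.2128, 0.2]
wrist_force: [-2.3, 1.1, 8.4]
tcp_pos: [0.505, -0.2128, 0.1996]
wrist_force: [-3.9, 0.8, 11.9]
```

```bash
python3 -m pendant '[{"offset":[0,0,-0.0003],"yaw":0,"gripper":0}]'|grep -E 'pos|force'; python3 -m pendant '[{"offset":[0,0,-0.0003],"yaw":0,"gripper":0}]'|grep -E 'pos|force'; python3 -m pendant '[{"offset":[0,0,0],"yaw":0,"gripper":0}]'|grep -E 'pos|force'
```

```text
tcp_pos: [0.505, -0.2128, 0.1995]
wrist_force: [-3.0, 0.9, 11.7]
tcp_pos: [0.505, -0.2129, 0.1991]
wrist_force: [-2.9, 1.2, 10.8]
tcp_pos: [0.505, -0.2128, 0.1991]
wrist_force: [-3.0, 1.3, 9.7]
```

```bash
python3 -m pendant '[{"offset":[0,0,-0.0004],"yaw":0,"gripper":0}]'|grep -E 'pos|force'; python3 -m pendant '[{"offset":[0,0,-0.0003],"yaw":0,"gripper":0}]'|grep -E 'pos|force'; python3 -m pendant '[{"offset":[0,0,-0.0002],"yaw":0,"gripper":0}]'|grep -E 'pos|force'
```

```text
tcp_pos: [0.505, -0.2128, 0.1988]
wrist_force: [-3.2, 0.7, 11.6]
tcp_pos: [0.505, -0.2128, 0.1985]
wrist_force: [-3.2, 1.1, 12.1]
tcp_pos: [0.505, -0.2128, 0.1984]
wrist_force: [-2.4, 1.7, 15.4]
```

```bash
python3 -m pendant '[{"offset":[0,0,-0.0001],"yaw":0,"gripper":0}]'|grep -E 'pos|force'; python3 -m pendant '[{"offset":[0,0,0.001],"yaw":0,"gripper":0},{"offset":[0,0,0],"yaw":0,"gripper":0}]'|grep -E 'pos|force'; python3 -m pendant '[{"offset":[0,0,0.0005],"yaw":0,"gripper":0},{"offset":[0,0,0],"yaw":0,"gripper":0}]'|grep -E 'pos|force'; python3 -m pendant '[{"offset":[0,0,0.0005],"yaw":0,"gripper":0},{"offset":[0,0,0],"yaw":0,"gripper":0}]'|grep -E 'pos|force'; python3 -m pendant '[{"offset":[0,0,0.0005],"yaw":0,"gripper":0},{"offset":[0,0,0],"yaw":0,"gripper":0}]'|grep -E 'pos|force'
```

```text
tcp_pos: [0.5049, -0.2128, 0.1984]
wrist_force: [-5.1, 1.4, 16.8]
tcp_pos: [0.505, -0.2128, 0.199]
wrist_force: [-3.5, 0.4, 7.8]
tcp_pos: [0.505, -0.2128, 0.1992]
wrist_force: [-2.8, -0.6, 6.4]
tcp_pos: [0.5051, -0.2128, 0.1994]
wrist_force: [-0.3, -0.1, 1.0]
tcp_pos: [0.5051, -0.2128, 0.1999]
wrist_force: [-0.0, 0.9, -0.2]
```

Clicked: force free at 0.1994, so the top is about 26.4 mm up. Disc 1 is the last.

```bash
python3 -m pendant '[{"offset":[0,0,0.02],"yaw":0,"gripper":0},{"offset":[0.009,0.037,0],"yaw":0,"gripper":0},{"offset":[0.009,0.037,0],"yaw":0,"gripper":0},{"offset":[0,0,0],"yaw":0,"gripper":0},{"offset":[0,0,-0.008],"yaw":0,"gripper":0},{"offset":[0,0,-0.006],"yaw":0,"gripper":0},{"offset":[0,0,-0.002],"yaw":0,"gripper":0},{"offset":[0,0,-0.0006],"yaw":0,"gripper":0}]'|grep -E 'pos|force'; python3 -m pendant '[{"offset":[0,0,-0.0006],"yaw":0,"gripper":0},{"offset":[0,0,-0.0006],"yaw":0,"gripper":0}]'|grep -E 'pos|force'; python3 -m pendant '[{"offset":[0,0,-0.0006],"yaw":0,"gripper":0}]'|grep -E 'pos|force'; python3 -m pendant '[{"offset":[0,0,-0.0006],"yaw":0,"gripper":0}]'|grep -E 'pos|force'; python3 -m pendant '[{"offset":[0,0,-0.0005],"yaw":0,"gripper":0}]'|grep -E 'pos|force'; python3 -m pendant '[{"offset":[0,0,-0.0005],"yaw":0,"gripper":0}]'|grep -E 'pos|force'
```

```text
tcp_pos: [0.523, -0.1393, 0.2031]
wrist_force: [-0.2, -0.1, -0.8]
tcp_pos: [0.5231, -0.1389, 0.2023]
wrist_force: [-1.0, -0.5, -0.3]
tcp_pos: [0.5231, -0.1388, 0.2017]
wrist_force: [-1.0, 0.5, -0.2]
tcp_pos: [0.5231, -0.1388, 0.201]
wrist_force: [0.1, -0.4, 1.3]
tcp_pos: [0.5231, -0.1388, 0.2005]
wrist_force: [-0.6, -0.6, 0.1]
tcp_pos: [0.5231, -0.1388, 0.2]
wrist_force: [-0.1, 0.0, 0.5]
```

```bash
python3 -m pendant '[{"offset":[0,0,-0.0005],"yaw":0,"gripper":0}]'|grep -E 'pos|force'; python3 -m pendant '[{"offset":[0,0,-0.0005],"yaw":0,"gripper":0}]'|grep -E 'pos|force'; python3 -m pendant '[{"offset":[0,0,-0.0004],"yaw":0,"gripper":0}]'|grep -E 'pos|force'; python3 -m pendant '[{"offset":[0,0,-0.0003],"yaw":0,"gripper":0}]'|grep -E 'pos|force'
```

```text
tcp_pos: [0.5231, -0.1388, 0.1995]
wrist_force: [-0.1, -0.4, -1.4]
tcp_pos: [0.5231, -0.1388, 0.1992]
wrist_force: [-1.5, 0.1, 7.2]
tcp_pos: [0.5231, -0.1388, 0.199]
wrist_force: [-2.0, 1.1, 8.5]
tcp_pos: [0.523, -0.1388, 0.1988]
wrist_force: [-1.7, 0.3, 7.7]
```

```bash
python3 -m pendant '[{"offset":[0,0,-0.0003],"yaw":0,"gripper":0}]'|grep -E 'pos|force'; python3 -m pendant '[{"offset":[0,0,-0.0003],"yaw":0,"gripper":0}]'|grep -E 'pos|force'; python3 -m pendant '[{"offset":[0,0,-0.0002],"yaw":0,"gripper":0}]'|grep -E 'pos|force'
```

```text
tcp_pos: [0.523, -0.1388, 0.1985]
wrist_force: [-2.2, 1.8, 9.3]
tcp_pos: [0.523, -0.1388, 0.1984]
wrist_force: [-3.0, 1.3, 13.7]
tcp_pos: [0.523, -0.1388, 0.1984]
wrist_force: [-4.7, 1.0, 15.1]
```

Hard stop at 0.1984. I'll release and re-check discs 0 and 3 by touch now that the board is level.

```bash
python3 -m pendant '[{"offset":[0,0,0.0012],"yaw":0,"gripper":0},{"offset":[0,0,0],"yaw":0,"gripper":0}]'|grep -E 'pos|force'; python3 -m pendant '[{"offset":[0,0,0.0006],"yaw":0,"gripper":0},{"offset":[0,0,0],"yaw":0,"gripper":0}]'|grep -E 'pos|force'; python3 -m pendant '[{"offset":[0,0,0.02],"yaw":0,"gripper":0},{"offset":[0.037,-0.009,0],"yaw":0,"gripper":0},{"offset":[0.037,-0.009,0],"yaw":0,"gripper":0},{"offset":[0,0,0],"yaw":0,"gripper":0},{"offset":[0,0,-0.01],"yaw":0,"gripper":0},{"offset":[0,0,-0.006],"yaw":0,"gripper":0},{"offset":[0,0,-0.003],"yaw":0,"gripper":0},{"offset":[0,0,0],"yaw":0,"gripper":0}]'|grep -E 'pos|force'; python3 -m pendant '[{"offset":[0,0,-0.0006],"yaw":0,"gripper":0}]'|grep -E 'pos|force';python3 -m pendant '[{"offset":[0,0,-0.0005],"yaw":0,"gripper":0}]'|grep -E 'pos|force'; python3 -m pendant '[{"offset":[0,0,-0.0004],"yaw":0,"gripper":0}]'|grep -E 'pos|force'
```

```text
tcp_pos: [0.523, -0.1388, 0.1992]
wrist_force: [-1.3, 0.5, 8.3]
tcp_pos: [0.5231, -0.1388, 0.1994]
wrist_force: [0.0, 0.3, 4.2]
tcp_pos: [0.5969, -0.1568, 0.2001]
wrist_force: [0.7, 0.1, 0.5]
tcp_pos: [0.597, -0.1568, 0.1999]
wrist_force: [-0.4, 0.5, -0.1]
tcp_pos: [0.5971, -0.1568, 0.1994]
wrist_force: [-1.7, -0.4, 1.7]
tcp_pos: [0.5971, -0.1568, 0.1992]
wrist_force: [-2.3, 0.4, 6.1]
```

```bash
python3 -m pendant '[{"offset":[0,0,-0.0005],"yaw":0,"gripper":0}]'|grep -E 'pos|force'; python3 -m pendant '[{"offset":[0,0,-0.0004],"yaw":0,"gripper":0}]'|grep -E 'pos|force'; python3 -m pendant '[{"offset":[0,0,-0.0003],"yaw":0,"gripper":0}]'|grep -E 'pos|force'; python3 -m pendant '[{"offset":[0,0,0.0022],"yaw":0,"gripper":0},{"offset":[0,0,0.018],"yaw":0,"gripper":0},{"offset":[-0.009,-0.037,0],"yaw":0,"gripper":0},{"offset":[-0.009,-0.037,0],"yaw":0,"gripper":0},{"offset":[0,0,0],"yaw":0,"gripper":0},{"offset":[0,0,-0.009],"yaw":0,"gripper":0},{"offset":[0,0,-0.006],"yaw":0,"gripper":0},{"offset":[0,0,-0.003],"yaw":0,"gripper":0},{"offset":[0,0,0],"yaw":0,"gripper":0}]'|grep -E 'pos|force'; python3 -m pendant '[{"offset":[0,0,-0.0006],"yaw":0,"gripper":0}]'|grep -E 'pos|force';python3 -m pendant '[{"offset":[0,0,-0.0005],"yaw":0,"gripper":0}]'|grep -E 'pos|force'
```

```text
tcp_pos: [0.5971, -0.1568, 0.199]
wrist_force: [-2.3, 1.0, 8.5]
tcp_pos: [0.5971, -0.1569, 0.1987]
wrist_force: [-0.9, 0.5, 8.5]
tcp_pos: [0.5971, -0.1568, 0.1985]
wrist_force: [-3.1, 0.9, 12.0]
tcp_pos: [0.5792, -0.2303, 0.1996]
wrist_force: [0.1, 1.0, -0.5]
tcp_pos: [0.5792, -0.2306, 0.1993]
wrist_force: [0.0, 2.9, 4.9]
tcp_pos: [0.5792, -0.2306, 0.1992]
wrist_force: [-1.5, 3.7, 7.4]
```

Corner 3 also makes contact at about 0.1994. I'll press it to the stop and re-touch disc 2. It was pressed before disc 1 went down.

```bash
python3 -m pendant '[{"offset":[0,0,-0.0005],"yaw":0,"gripper":0}]'|grep -E 'pos|force'; python3 -m pendant '[{"offset":[0,0,-0.0004],"yaw":0,"gripper":0}]'|grep -E 'pos|force'; python3 -m pendant '[{"offset":[0,0,-0.0003],"yaw":0,"gripper":0}]'|grep -E 'pos|force'; python3 -m pendant '[{"offset":[0,0,0.0022],"yaw":0,"gripper":0},{"offset":[0,0,0.018],"yaw":0,"gripper":0},{"offset":[-0.037,0.009,0],"yaw":0,"gripper":0},{"offset":[-0.037,0.009,0],"yaw":0,"gripper":0},{"offset":[0,0,0],"yaw":0,"gripper":0},{"offset":[0,0,-0.009],"yaw":0,"gripper":0},{"offset":[0,0,-0.006],"yaw":0,"gripper":0},{"offset":[0,0,-0.0025],"yaw":0,"gripper":0},{"offset":[0,0,0],"yaw":0,"gripper":0}]'|grep -E 'pos|force'; python3 -m pendant '[{"offset":[0,0,-0.0006],"yaw":0,"gripper":0}]'|grep -E 'pos|force';python3 -m pendant '[{"offset":[0,0,-0.0006],"yaw":0,"gripper":0}]'|grep -E 'pos|force'
```

```text
tcp_pos: [0.5792, -0.2306, 0.1989]
wrist_force: [-1.5, 3.0, 7.4]
tcp_pos: [0.5791, -0.2306, 0.1986]
wrist_force: [-0.9, 3.7, 9.3]
tcp_pos: [0.5792, -0.2306, 0.1985]
wrist_force: [-2.9, 3.9, 13.6]
tcp_pos: [0.5053, -0.2129, 0.1998]
wrist_force: [0.1, -1.2, -0.2]
tcp_pos: [0.5052, -0.2128, 0.1996]
wrist_force: [-0.3, -0.4, 0.7]
tcp_pos: [0.5051, -0.2128, 0.1992]
wrist_force: [-0.4, 0.6, 6.5]
```

All four corners behave the same: contact at 0.1994, stop at 0.1985. Now retract and look.

```bash
python3 -m pendant '[{"offset":[0,0,0.002],"yaw":0,"gripper":0},{"offset":[0,0,0.03],"yaw":0,"gripper":0},{"offset":[0,0,0.05],"yaw":0,"gripper":0},{"offset":[0.05,0.0,0.03],"yaw":0,"gripper":0},{"offset":[0.05,0.01,0],"yaw":0,"gripper":0},{"offset":[0.04,0.01,0],"yaw":0,"gripper":0},{"offset":[0,0,0],"yaw":0,"gripper":0},{"offset":[0,0,0],"yaw":0,"gripper":0}]'
python3 - <<'E'
from h import *
p=camera_params('wrist');im=get_image('wrist'); t=get_image('top')
cv2.imwrite('pics/w9.png',cv2.resize(im[0:300,120:520,::-1],None,fx=2,fy=2,interpolation=cv2.INTER_CUBIC))
import pickle;pickle.dump(p,open('w9.pkl','wb'))
E
```

```text
t: 30.75
tcp_pos: [0.6446, -0.1927, 0.3107]
tcp_rot: [[0.234, 0.972, -0.001], [0.972, -0.234, 0.0], [0.0, -0.001, -1.0]]
wrist_force: [-0.4, -1.5, -1.1]
gripper_width: -0.0002
```

View pics/w9.png

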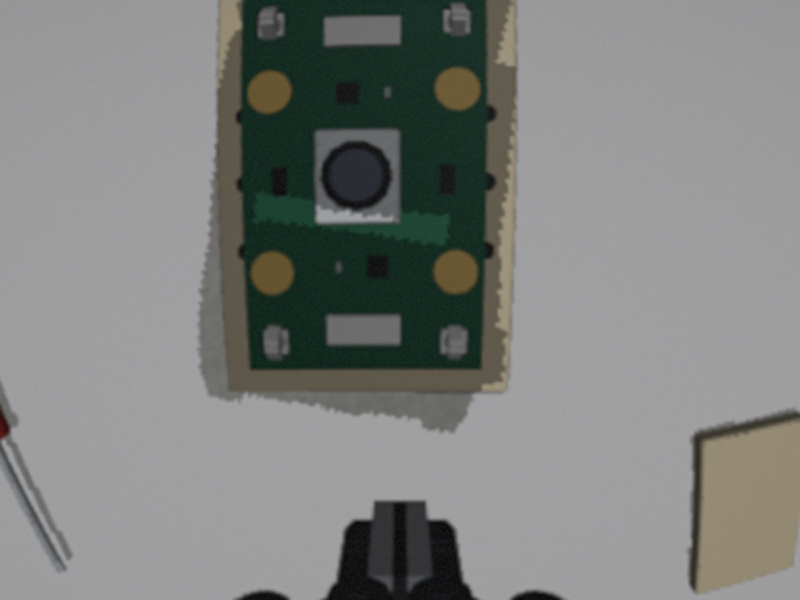

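The board sits level. All four heads, at (271,24), (457,20), (276,342) and (454,341), stand through the holes with their barbs spread over the edges. The robot is clear, so I'm handing in.

```bash
python3 -c "from bench import hand_in;print(hand_in())"
```

```text
the job is handed in; nothing more can be done
None
```

I took the green board out of the tray by its block and laid it over the four posts. I pressed each gold disc with the shut fingertips, backed the arm away and handed in at about 31 s. No verdict was reported.

- **Held by all four:** after the last press, all four corners met the fingertip at about the same height. This put the top face about 26.4 mm above the carrier's origin, against the 26 mm expected for clicked and let go. All four stopped hard about 1 mm lower. The final picture shows all four heads through the holes with the board level.
- **Press force:** the highest vertical force I read was 16.8 N. Forces were only read at the end of each step, so I could have missed a brief higher peak.
- **Tilt:** the board tipped visibly while the first corners were pressed, because the others were still up. I worked that out as up to about 6° and did not measure it.
- **Corner 1:** the corner at post 1 was already down when I came to press it, having gone down with corner 2. I still pressed it to its stop.
- **Refused move:** my first move call was refused because of a missing key in the rows, and nothing moved.
- **Other objects:** I felt no contact with anything else, but I did not compare before and after pictures of the rest of the scene.

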